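# Hang the catch bin and release the spent cartridge

## Robot

A 7-joint arm with a two-finger parallel gripper is mounted at the origin on the work surface. World frame = base frame: x ahead of the robot, y to its left, z up, the work surface at z = 0. Lengths are in m, angles in rad, forces in N, time in s.
With the tool pointing down it reaches from about 0.425 to 0.875 m from the base axis. Payload 4.7 kg.
Tool frame: the origin (TCP) lies between the finger pads; the fingertips stand ctrl.tip_reach ahead of it and the grasp point (between the pads) lies 5 mm behind it (ctrl.tip_reach is the distance from the TCP to the fingertips, in m); z points along the fingers, y is the direction in which the jaws open and shut (so a half turn about z gives the same grasp; the last joint's range is limited). The gripper opens to 87 mm and grips with 3 to 60 N. Pads are 19 mm wide; open, the fingers measure 117 mm over their backs; the gripper's body (75 mm by 190 mm) begins 51 mm behind the grasp point.
Start: joints at [1.363, 0.321, -0.07, 1.45, 0.023, 1.371, -0.057], TCP at [0.143, -0.634, 0.237] pointing down, gripper open.
Joint ranges: [-2.86, 2.86], [-0.3, 2.09], [-1.38, 1.24], [0.06, 2.45], [-1.56, 4.7], [0.09, 2.05], [-2.69, 2.69]. Speed limits (rad/s): [2.57, 2.57, 3.14, 3.14, 3.14, 3.14, 3.14].

## Interface

Orientations are given as a rotation vector (axis times angle).
In Python, from bench import ctrl gives the robot as it stands.
- The arm moves only by the shell command python3 -m handwheel 'ROWS' [FORCE]. ROWS is JSON, a list of rows, each a list of 7 numbers: the shift along the tool's x, y, z in mm, then the turn, a rotation vector about the tool's x, y, z in rad, then the gripper's target within -1 to 1 (shut at 1, half-way at 0, fully open at -1). In form: [[dx, dy, dz, ax, ay, az, grip], ...]. A call has 1 to 12 rows; each row is the pose to reach, as a shift and turn from the pose commanded when the call began, along the tool's axes at that moment; what a row does not reach only later rows make up. A row lasts 1/8 s, in which the tool goes at most 62.5 mm and 10.7 degrees, less where a joint would pass 70% of its speed; a pose out of reach is approached as far as the arm can. A call with a gripper value outside its range is refused whole. The fingers move at their own pace and stop on an object; FORCE is the grip in N (left out, the last holds). Time passes only in rows, so rows that repeat a pose let the fingers close. It gives the time, the measured TCP pose, the force and the opening at its end, in the units of the state.
- ctrl.get_state(): the state, without advancing time (a new reading comes with each control period).
- ctrl.get_image(name): name is "scene" or "top" or "wrist"; returns the picture (400x640x3 uint8, red, green, blue); there is no depth.
- ctrl.camera_model(name): a dict with "mtx" (3x3 intrinsics, pixels), "xyz" and "orientation" of the camera in the world. Camera axes: x right, y up, looking along -z (the intrinsics and any distortion apply to the point x, -y, -z); pixel columns grow to the right and rows downward; lengths in m; the calibration is good to about 2 mm. A picture is of the moment at which its call begins: read the wrist's pose just before it. camera_model takes no time and is no camera call; for the wrist camera it gives the pose at the moment of the call.
- ctrl.close_job(): hands the job in, once; it reports no verdict.
The state is a dict: "time": time; "joint_positions": joint angles; "qd": joint speeds; "joint_torque": joint torques, N m; "position": TCP position; "tool_rot": TCP orientation; "ft_force": force on the tool from outside, world axes, zero at the start; "torque": the same for the moment, N m; "grip_width": opening from 0.0 (shut) to 1.0 (fully open).
Only numpy, scipy, OpenCV 4.12 (cv2) and the standard library are available. Lean on these libraries where they do the work, as an engineer would, in place of code of your own. Each camera call takes 0.05 s, during which the arm holds its last target.

## Task

First lift the grey lipped bin and hang it by its lip on the louvred panel's rail, squarely below the outlet of the cartridge ejector, and let go of it. Then slide the ejector's safety catch fully sideways and press the button it uncovers all the way in, so that the spent cartridge rolls out into the hanging bin. Do not knock over any of the bottles, the jar or the beaker.

Things in the scene. Friction and masses are not known exactly. Their poses are not given: they have to be found in the camera images.
- ejector: Dark slate instrument box, fixed: 180 deep (x) x 260 wide (y) x 165 high (deck). Origin: centre of its underside; its front face (own x = -90) looks along own -x. The front carries a steel louvred panel, full width, 20 proud of the face, 58 high, with the rail on its front edge.
- outlet (a point): Middle of the sill of the outlet, an open slot 40 wide in the ejector's front face: own x = -90, y = -60, z = 92 of the ejector. The cartridge rolls out here towards own -x and drops.
- rail (a point): Middle of the rail's top edge right below the outlet: own x = -108, y = -60, z = 80 of the ejector; axes as the ejector's (y along the rail, x into the machine). The rail is an upstanding aluminium strip, full width, 4 thick, its front flush with the panel's front; behind it, up to the front face, is an open pocket 16 wide and 22 deep.
- bin_center (a point): Centre (half-way up) of the open-topped grey bin: outside 110 long (x) x 62 wide (y) x 60 high, walls 3, about 150 g. Axes: z up, x points towards the lipped end. Starts standing on the table; can be gripped across its 62 width by the two long side walls. Its underside is 30 below this point.
- bin_lip (a point): Underside of the bin's lip, 59.5 along x and 30 above bin_center; it sits on point rail when hung, bin x along ejector x, bin leaning forward about 5 degrees. The lip: a 4 thick flange, full width, reaching 15 past the end wall, with a 3 thick tongue down from it, 12 long; clear space between wall and tongue 9 at the root, 13 at the tip.
- catch (a joint): Safety catch: flat aluminium plate 50 x 50, 4 thick, on the ejector's deck, covering the button. Slides along the ejector's +y: 0 = closed, 0.052 m = fully open; light friction of 1.5 N, it stays where left. Starts 0 to 6 mm open. Runs between two fixed guide strips, level with its top, 26 in front of and behind the middle of the button.
- catch_grip (a point): Centre of the catch's upright grip rib, 10 thick along the ejector's y, 30 along x, standing 22 above the plate: its top is 11 above this point, the plate's top 11 below. Moves with the catch. When the catch is closed it lies 15 towards the ejector's +y from the button's centre.
- button (a joint): Release button travel: 0 = out, 0.007 m = fully in. Needs about 4 N, stays in when pressed (no spring return). Pressing it lowers the gate that holds the cartridge; past about 0.006 m the cartridge rolls out.
- button_top (a point): Centre of the top of the round grey release button, 28 diameter, pressed straight down; its top starts 12 above the deck (deck at height 165), 2 below the catch plate.
- cartridge_center (a point): Centre of the spent cartridge, a white cylinder 26 diameter x 32 long lying along y, about 20 g, waiting in the ejector's chute behind the gate, under a clear cover.
- amber: Amber bottle, 64 diameter x 150 high; origin at the centre of its underside. Bystander.
- flask: Clear bottle, 76 diameter x 170 high; origin at the centre of its underside. Bystander.
- jar: Small jar, 40 diameter x 50 high; origin at the centre of its underside. Bystander.
- beaker: Glass beaker, 68 diameter x 85 high; origin at the centre of its underside. Bystander.
Mind the look-alikes: they are no part of the job. What is shaped like the part that bears bin_center but green or red is not meant.

How it is judged:
On the way, in this order (a step that is already met when the one before it is completed fails the run):
1. the bin hangs by its lip on the rail below the outlet, released (x of bin_lip in the frame of rail between -0.008 and 0.008 m and y of bin_lip in the frame of rail between -0.016 and 0.016 m and z of bin_lip in the frame of rail between -0.005 and 0.005 m and angle between bin_center's own z axis and vertical below 0.2 rad and angle between the x axis of bin_center and the x axis of rail, either way round below 0.15 rad and contact force between the fingers and bin below 0.1 N), for 0.3 s.
2. the safety catch is slid at least 44 mm open, the bin still hanging (x of bin_lip in the frame of rail between -0.008 and 0.008 m and y of bin_lip in the frame of rail between -0.016 and 0.016 m and z of bin_lip in the frame of rail between -0.005 and 0.005 m and angle between bin_center's own z axis and vertical below 0.2 rad and angle between the x axis of bin_center and the x axis of rail, either way round below 0.15 rad and value of joint catch above 0.044 m), for 0.1 s.
3. the button is pressed in and the cartridge has landed in the bin (value of joint button above 0.0055 m and x of cartridge_center in the frame of bin_center between -0.055 and 0.055 m and y of cartridge_center in the frame of bin_center between -0.031 and 0.031 m and z of cartridge_center in the frame of bin_center between -0.03 and 0.02 m), for 0.2 s.
At the end, for the whole second after the job is handed in: The bin hangs released and at rest by its lip: lip point within 8 mm across, 16 along and 5 in height of the rail point, tilt under 0.2 rad, square within 0.15 rad. The cartridge lies inside the bin, the catch is at least 44 mm open, the button at least 5.5 mm in (all of step 2 and all of step 3 and contact force between the fingers and bin below 0.1 N and linear speed of bin below 0.03 m/s); the robot touches nothing.
It fails at once if the bottles, jar or beaker knocked over (tipped more than 0.6 rad) (angle between any of amber, flask, jar, beaker's own z axis and vertical above 0.6 rad).
It also fails if it takes over 61 s, if anything falls off the work surface, if the arm or the gripper's body presses on something with over 40 N, if the wrist force passes 120 N, or if a joint passes its speed limit or range.

## Working session

There is one attempt and no reset: what is moved stays moved. The work goes in short steps, Python scripts to look and compute and a shell command to move; the robot and the scene stay as the last step left them, time stands still between calls to the robot, and variables do not carry over. Pictures are saved under pics/ and viewed, and the job is handed in when it is done.

```bash
ls; mkdir -p pics; python3 - <<'E'
from bench import ctrl
import cv2
print(ctrl.get_state(), ctrl.tip_reach)
for n in("scene","top","wrist"):
    print(n,ctrl.camera_model(n))
    cv2.imwrite(f"pics/{n}0.png",ctrl.get_image(n)[:,:,::-1])
E
```

```text
pics
{'time': 0.0, 'joint_positions': array([ 1.36310128,  0.32180638, -0.07008696,  1.4516595 ,  0.02262171,
        1.37075738, -0.05689628]), 'qd': array([ 0.0002251 ,  0.00011041,  0.00048698, -0.00099694,  0.00065874,
        0.00054566, -0.00131973]), 'joint_torque': array([-2.05087149e-04, -4.91285992e+01, -4.03963253e-01, -3.12527740e+01,
       -6.38463395e-02,  4.35392931e-02,  1.72442733e-04]), 'position': array([ 0.1428237 , -0.63359563,  0.23548006]), 'tool_rot': array([-3.12048271e+00, -3.47543246e-01,  5.01028673e-04]), 'ft_force': array([-0.80733003,  0.09172223,  0.09699038]), 'torque': array([ 0.00608339,  0.03427604, -0.05165862]), 'grip_width': 0.9981950613948053} 0.014
scene {'mtx': array([[446.66864159,   0.        , 329.26352018],
       [  0.        , 446.66864159, 206.09041274],
       [  0.        ,   0.        ,   1.        ]]), 'xyz': array([ 1.34688117, -0.12276175,  1.07190739]), 'orientation': array([0.58125967, 0.51195354, 1.38765107])}
top {'mtx': array([[387.79157454,   0.        , 323.39098941],
       [  0.        , 387.79157454, 194.20587384],
       [  0.        ,   0.        ,   1.        ]]), 'xyz': array([ 0.44423342, -0.02584866,  1.52132033]), 'orientation': array([ 0.03324926, -0.06143503, -1.58573831])}
wrist {'mtx': array([[281.61622984,   0.        , 316.30453675],
       [  0.        , 281.61622984, 199.60280219],
       [  0.        ,   0.        ,   1.        ]]), 'xyz': array([ 0.20938365, -0.61913895,  0.38512667]), 'orientation': array([-0.21153629,  0.1722466 , -1.3423009 ])}
```

View pics/scene0.png

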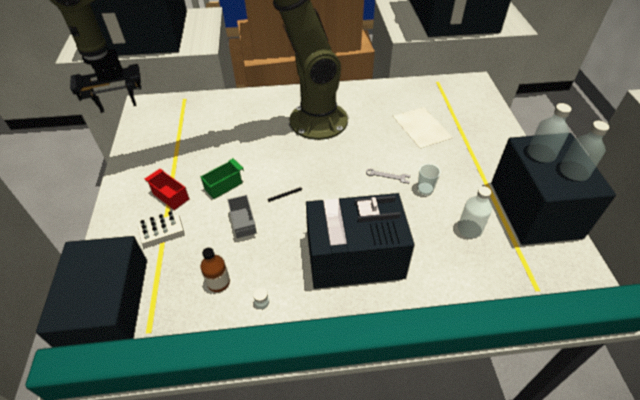

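View pics/top0.png

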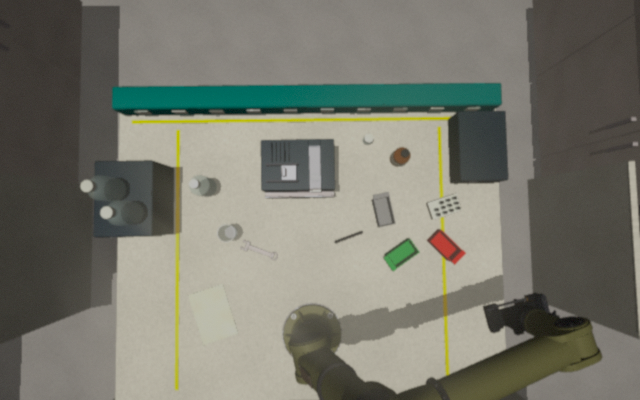

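View pics/wrist0.png

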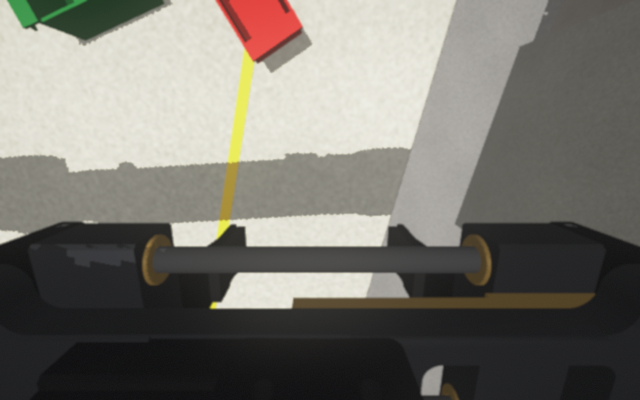

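```bash
python3 - <<'E'
import cv2,numpy as np
t=cv2.imread("pics/top0.png");s=cv2.imread("pics/scene0.png")
a=cv2.resize(t[120:240,250:450],None,fx=4,fy=4,interpolation=cv2.INTER_CUBIC)
b=cv2.resize(s[150:300,200:420],None,fx=3.6,fy=3.6,interpolation=cv2.INTER_CUBIC)
cv2.imwrite("pics/tz.png",a);cv2.imwrite("pics/sz.png",b)
E
```

```text
(no output)
```

View pics/tz.png

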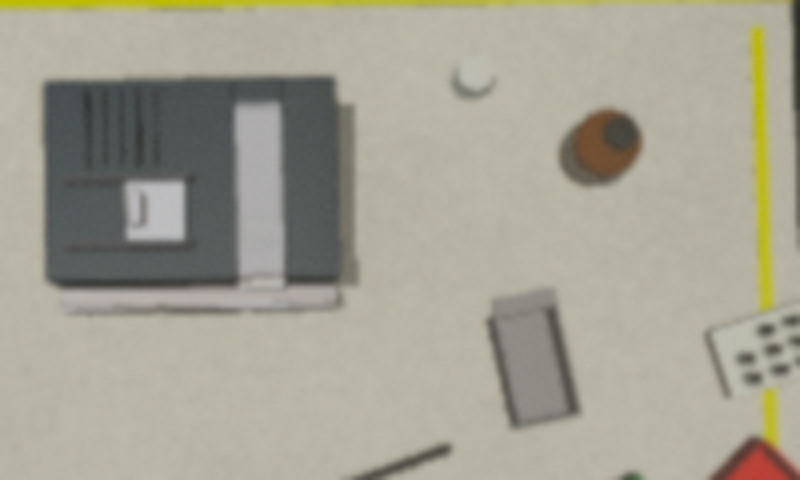

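View pics/sz.png

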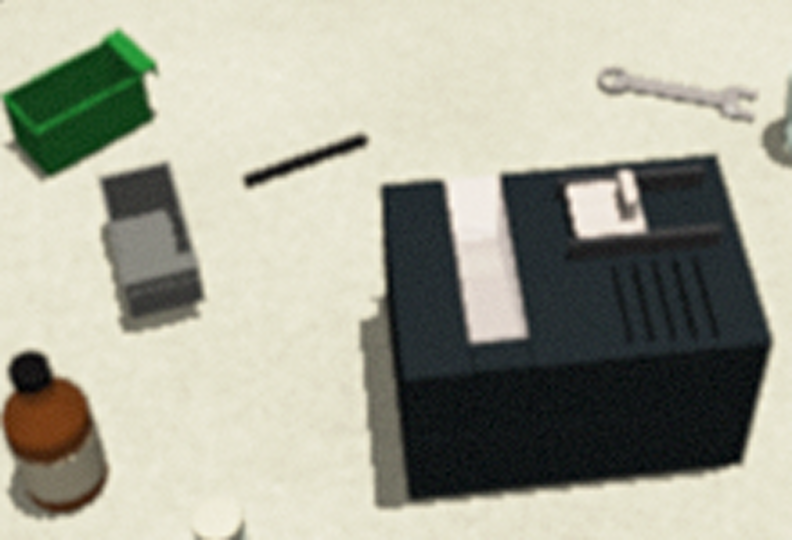

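```bash
cat > h.py <<'E'
import numpy as np, cv2
from scipy.spatial.transform import Rotation as R
from bench import ctrl
def ray(m,uv):
    K=m["mtx"];d=np.array([(uv[0]-K[0,2])/K[0,0],-(uv[1]-K[1,2])/K[1,1],-1.])
    return m["xyz"],R.from_rotvec(m["orientation"]).apply(d)
def plane(m,uv,z):
    o,d=ray(m,uv);return o+d*(z-o[2])/d[2]
def proj(m,p):
    q=R.from_rotvec(m["orientation"]).inv().apply(np.asarray(p)-m["xyz"])
    K=m["mtx"];return np.array([K[0,2]+K[0,0]*q[0]/-q[2],K[1,2]-K[1,1]*q[1]/-q[2]])
def grab(name,fn,M=None):
    m=ctrl.camera_model(name);im=ctrl.get_image(name)
    cv2.imwrite(f"pics/{fn}.png",im[:,:,::-1]);return m,im
def tool():
    s=ctrl.get_state();return s["position"],R.from_rotvec(s["tool_rot"]),s
E
python3 - <<'E'
from h import *
m=ctrl.camera_model("top");s=ctrl.camera_model("scene")
f=lambda u,v:plane(m,(u/4+250,v/4+120),0.165)
print("deck");
for p in[(44,82),(334,76),(338,277),(48,280)]:print(f(*p))
f=lambda u,v:plane(m,(u/4+250,v/4+120),0.06)
print("bin")
for p in[(493,302),(554,290),(578,414),(513,428)]:print(f(*p))
g=lambda u,v,z:plane(s,(u/3.6+200,v/3.6+150),z)
print("scene deck")
for p in[(385,185),(716,157),(769,345),(407,380)]:print(g(*p,.165))
print("scene bin")
for p in[(102,178),(168,165),(200,262),(126,290)]:print(g(*p,.06))
P,Rt,_=tool();print(Rt.as_matrix())
print("catch plate top");
for p in[(125,181),(185,179),(187,240),(127,241)]:print(plane(m,(p[0]/4+250,p[1]/4+120),0.181))
E
```

```text
deck
[0.71860941 0.16603531 0.165     ]
[ 0.72076165 -0.08968746  0.165     ]
[ 0.54256924 -0.0900611   0.165     ]
[0.54368469 0.16366139 0.165     ]
bin
[ 0.52431214 -0.24130069  0.06      ]
[ 0.53482033 -0.29946865  0.06      ]
[ 0.41738153 -0.319093    0.06      ]
[ 0.40524189 -0.25734501  0.06      ]
scene deck
[ 0.5488601 -0.0859134  0.165    ]
[0.54957278 0.16728032 0.165     ]
[0.72624595 0.16524821 0.165     ]
[ 0.72631315 -0.08614405  0.165     ]
scene bin
[ 0.4213071  -0.31709489  0.06      ]
[ 0.4128816  -0.26208728  0.06      ]
[ 0.52147599 -0.23636313  0.06      ]
[ 0.5432192  -0.29486144  0.06      ]
[[ 9.75493691e-01  2.20027071e-01 -3.82346905e-04]
 [ 2.20027392e-01 -9.75492715e-01  1.38211560e-03]
 [-6.88737722e-05 -1.43237185e-03 -9.99998972e-01]]
catch plate top
[0.62767539 0.09420615 0.181     ]
[0.62871241 0.04216359 0.181     ]
[0.57548645 0.04106136 0.181     ]
[0.57536141 0.09297402 0.181     ]
```

```bash
python3 -m handwheel '[[357,-277,0,0,0,0.07,-1],[357,-277,0,0,0,0.07,-1],[357,-277,0,0,0,0.07,-1],[357,-277,0,0,0,0.07,-1],[357,-277,0,0,0,0.07,-1],[357,-277,0,0,0,0.07,-1],[357,-277,0,0,0,0.07,-1],[357,-277,0,0,0,0.07,-1],[357,-277,0,0,0,0.07,-1],[357,-277,0,0,0,0.07,-1],[357,-277,0,0,0,0.07,-1]]' 20; python3 - <<'E'
from h import *
m,im=grab("wrist","w1");print(m)
E
```

```text
time: 1.52
position: [0.429, -0.2871, 0.2364]
tool_rot: [3.133, 0.233, -0.001]
ft_force: [-0.3, -0.3, -0.0]
grip_width: 1.004
{'mtx': array([[281.61622984,   0.        , 316.30453675],
       [  0.        , 281.61622984, 199.60280219],
       [  0.        ,   0.        ,   1.        ]]), 'xyz': array([ 0.49650787, -0.27726852,  0.38588918]), 'orientation': array([-0.2085888 ,  0.180339  , -1.41556052])}
```

View pics/w1.png

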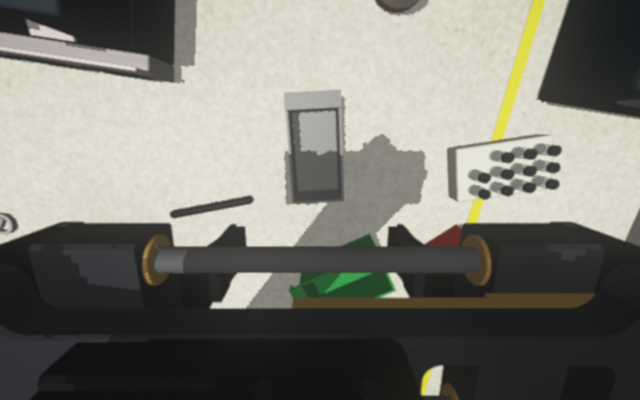

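```bash
python3 - <<'E'
import cv2
t=cv2.imread("pics/w1.png")
cv2.imwrite("pics/w1z.png",cv2.resize(t[80:215,255:375],None,fx=4.4,fy=4.4,interpolation=cv2.INTER_CUBIC))
cv2.imwrite("pics/w1y.png",cv2.resize(t[0:100,0:200],None,fx=4,fy=4,interpolation=cv2.INTER_CUBIC))
E
```

```text
(no output)
```

View pics/w1z.png

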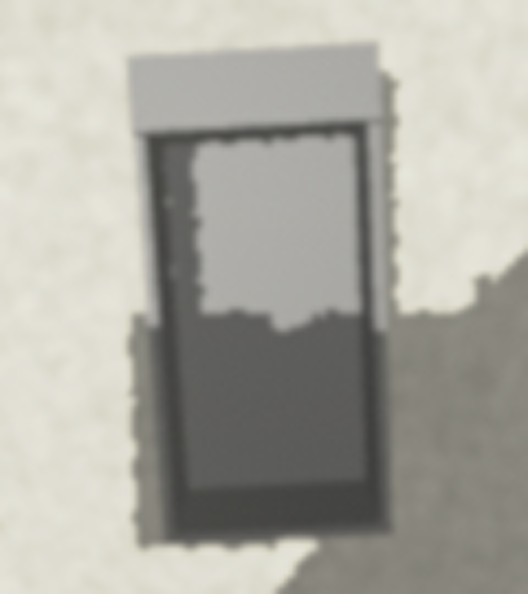

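View pics/w1y.png

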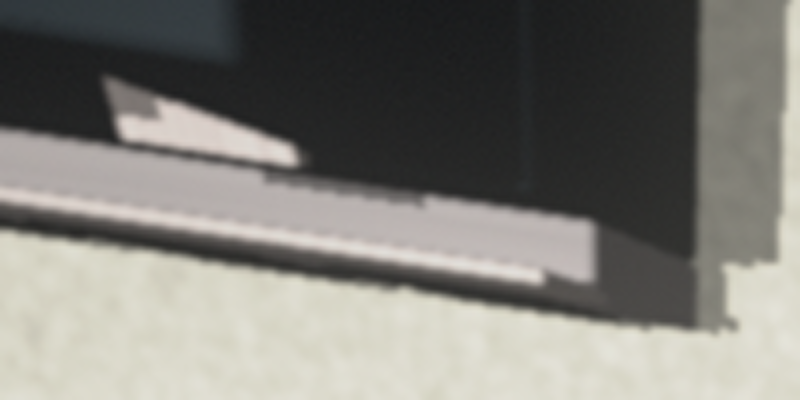

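```bash
python3 - <<'E'
from h import *
m=ctrl.camera_model("wrist")
f=lambda u,v,z:plane(m,(u/4.4+255,v/4.4+80),z)
L=[f(130,58,.064),f(378,43,.064)];N=[f(168,537,.06),f(390,530,.06)]
print(L,N,[np.linalg.norm(a[0]-a[1]) for a in(L,N)])
l=(L[0]+L[1])/2;n=(N[0]+N[1])/2;d=(l-n)[:2];print(np.linalg.norm(d),np.arctan2(d[1],d[0]),[np.arctan2(*( [-(a[1]-a[0])[0]*-1*-1, 0][:1]+[1])) for a in (L,N)])
for a in(L,N):
  e=a[1]-a[0]; print("yaw",np.arctan2(e[0],-e[1]))
u=d/np.linalg.norm(d);print("c from lip",l[:2]-70*u/1000,"from near",n[:2]+55*u/1000)
# ejector
g=lambda u,v,z:plane(m,(u/4,v/4),z)
print("rail front top pts",g(543,277,.08),g(100,205,.08), "front deck corner",g(695,258,0.0))
print(tool()[0],tool()[1].as_matrix())
E
```

```text
[array([ 0.52629541, -0.23792211,  0.064     ]), array([ 0.53859793, -0.29731515,  0.064     ])] [array([ 0.4062716 , -0.26228715,  0.06      ]), array([ 0.41710389, -0.32174477,  0.06      ])] [np.float64(0.06065381352302655), np.float64(0.06043630011772294)]
0.12319881412434122 0.1993499454222395 [np.float64(-0.012301900372535795), np.float64(-0.010831866986998296)]
yaw 0.20424895165514526
yaw 0.1802086423052498
c from lip [ 0.46383298 -0.28148088] from near [ 0.4655985  -0.28112419]
rail front top pts [ 0.52532583 -0.08964083  0.08      ] [0.52585949 0.01840726 0.08      ] front deck corner [ 0.54543593 -0.08807638  0.        ]
[ 0.42923843 -0.28682866  0.23641416] [[ 9.88950913e-01  1.48242799e-01 -4.05813771e-04]
 [ 1.48242756e-01 -9.88950993e-01 -1.33242684e-04]
 [-4.21082200e-04  7.16115224e-05 -9.99999909e-01]]
```

```bash
python3 -m handwheel '[[36,0,50,0,0,-0.047,-1],[36,0,100,0,0,-0.047,-1],[36,0,140,0,0,-0.047,-1],[36,0,170,0,0,-0.047,-1],[36,0,196,0,0,-0.047,-1],[36,0,196,0,0,-0.047,-1],[36,0,196,0,0,-0.047,-1]]' 25; python3 - <<'E'
from h import *
m,im=grab("wrist","w2")
E
```

```text
time: 2.45
position: [0.4663, -0.2807, 0.0415]
tool_rot: [3.125, 0.31, 0.002]
ft_force: [0.6, 0.5, 0.2]
grip_width: 1.0
```

View pics/w2.png

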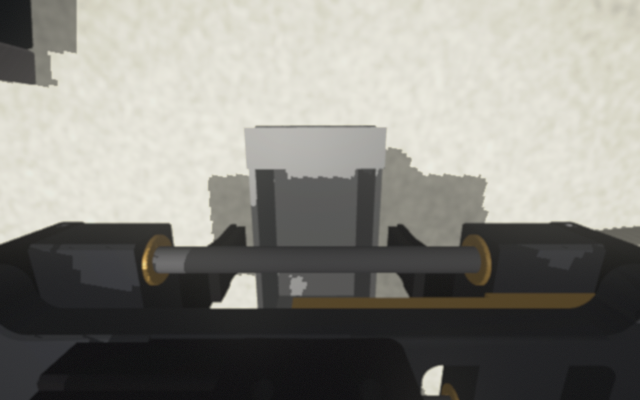

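```bash
python3 -m handwheel '[[0,0,0,0,0,0,1],[0,0,0,0,0,0,1],[0,0,0,0,0,0,1],[0,0,0,0,0,0,1],[0,0,0,0,0,0,1],[0,0,0,0,0,0,1]]' 25; python3 - <<'E'
from h import *
s=tool();print(s[0],s[2]["ft_force"],s[2]["grip_width"])
E
```

```text
time: 3.25
position: [0.466, -0.28, 0.0408]
tool_rot: [3.126, 0.312, 0.0]
ft_force: [-1.5, 1.1, 2.9]
grip_width: 0.713
[ 0.46599533 -0.28002045  0.040814  ] [-1.48045826  1.12290398  2.89029945] 0.7131043004991895
```

```bash
python3 -m handwheel '[[0,0,-40,0,0,0,1],[0,0,-80,0,0,0,1],[0,0,-110,0,0,0,1],[-10,-50,-110,0,0,0.1,1],[-10,-100,-110,0,0,0.199,1],[-10,-134,-110,0,0,0.199,1],[-10,-134,-110,0,0,0.199,1],[-10,-134,-110,0,0,0.199,1]]' 25; python3 - <<'E'
from h import *
s=tool();print(s[0],s[2]["ft_force"],s[2]["grip_width"],s[1].as_matrix())
m,im=grab("wrist","w3");print(m)
E
```

```text
time: 4.25
position: [0.4295, -0.1512, 0.1503]
tool_rot: [3.141, -0.001, -0.0]
ft_force: [-0.6, -1.0, -1.4]
grip_width: 0.708
[ 0.42946224 -0.15121857  0.15033473] [-0.57547084 -0.99178224 -1.41279589] 0.707949408278878 [[ 9.99999832e-01 -5.57064739e-04 -1.60522603e-04]
 [-5.57158370e-04 -9.99999674e-01 -5.83838824e-04]
 [-1.60197315e-04  5.83928163e-04 -9.99999817e-01]]
{'mtx': array([[281.61622984,   0.        , 316.30453675],
       [  0.        , 281.61622984, 199.60280219],
       [  0.        ,   0.        ,   1.        ]]), 'xyz': array([ 0.4976364 , -0.15134262,  0.29989462]), 'orientation': array([-0.19849283,  0.19843403, -1.56345531])}
```

View pics/w3.png

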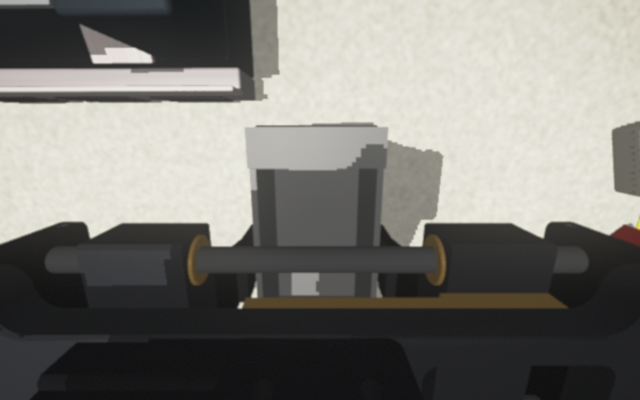

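```bash
python3 - <<'E'
import cv2
t=cv2.imread("pics/w3.png")
cv2.imwrite("pics/w3z.png",cv2.resize(t[10:180,60:400],None,fx=2.35,fy=2.35,interpolation=cv2.INTER_CUBIC))
cv2.imwrite("pics/w3y.png",cv2.resize(t[20:110,70:270],None,fx=4,fy=4,interpolation=cv2.INTER_CUBIC))
E
```

```text
(no output)
```

View pics/w3z.png

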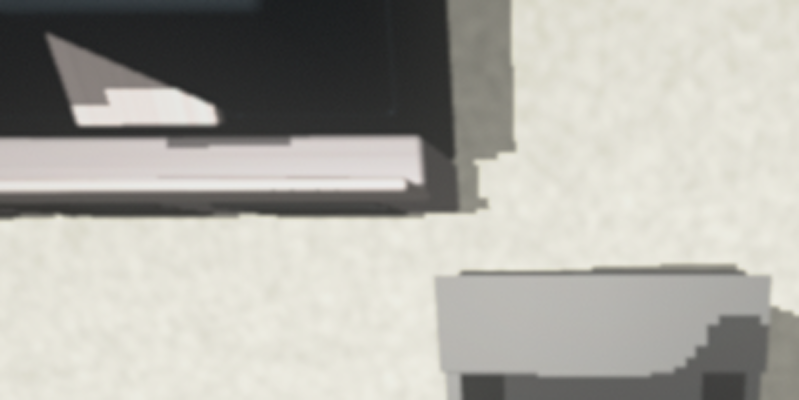

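View pics/w3y.png

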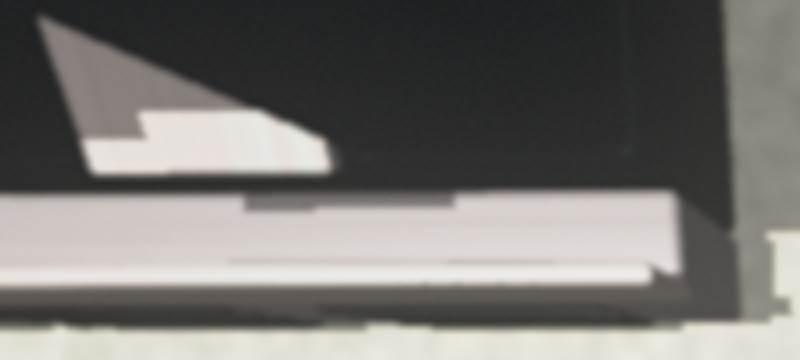

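```bash
python3 - <<'E'
from h import *
m=ctrl.camera_model("wrist")
g=lambda u,v,z:plane(m,(u/4+70,v/4+20),z)
print("sill",g(92,174,.092),g(330,174,.092))
print("rail front",g(0,286,.08),g(650,285,.08),"back",g(230,264,.08),g(550,264,.08))
f=lambda u,v,z:plane(m,(u/2.35+60,v/2.35+10),z)
L=[f(436,277,.1735),f(770,276,.1735)];print("lip",L)
P=tool()[0];print((L[0]+L[1])/2-P)
E
```

```text
sill [ 5.39693148e-01 -5.23046480e-04  9.20000000e-02] [ 0.53958368 -0.04085945  0.092     ]
rail front [0.52330839 0.02887884 0.08      ] [ 0.52315807 -0.09037591  0.08      ] back [ 0.52696735 -0.01395876  0.08      ] [ 0.52680915 -0.07239346  0.08      ]
lip [array([ 0.49735253, -0.12101065,  0.1735    ]), array([ 0.4973653 , -0.18281663,  0.1735    ])]
[ 0.06784129 -0.00038626  0.02317135]
```

```bash
python3 -m handwheel '[[0,-60,0,0,0,0,1],[0,-110,20,0,0,0,1],[0,-131,40,0,0,0,1],[15,-131,52,0,0,0,1],[30,-131,52,0,0,0,1],[38,-131,52,0,0,0,1],[38,-131,52,0,0,0,1],[38,-131,52,0,0,0,1],[38,-131,52,0,0,0,1]]' 25; python3 - <<'E'
from h import *
import cv2
s=tool();print(s[0],s[2]["ft_force"],s[2]["grip_width"],s[1].as_rotvec())
m,im=grab("wrist","w4");print(m)
cv2.imwrite("pics/w4z.png",cv2.resize(im[50:180,220:420,::-1],None,fx=4,fy=4,interpolation=cv2.INTER_CUBIC))
E
```

```text
time: 5.42
position: [0.4672, -0.0198, 0.0986]
tool_rot: [3.141, -0.001, -0.0]
ft_force: [-0.9, 0.6, -1.7]
grip_width: 0.709
[ 0.46724738 -0.01976324  0.09858956] [-0.90585023  0.64662945 -1.6902415 ] 0.7090437159386164 [ 3.14103720e+00 -7.06386056e-04 -2.35596601e-04]
{'mtx': array([[281.61622984,   0.        , 316.30453675],
       [  0.        , 281.61622984, 199.60280219],
       [  0.        ,   0.        ,   1.        ]]), 'xyz': array([ 0.53540822, -0.01990788,  0.24813691]), 'orientation': array([-0.19845954,  0.19844438, -1.56341149])}
```

View pics/w4z.png

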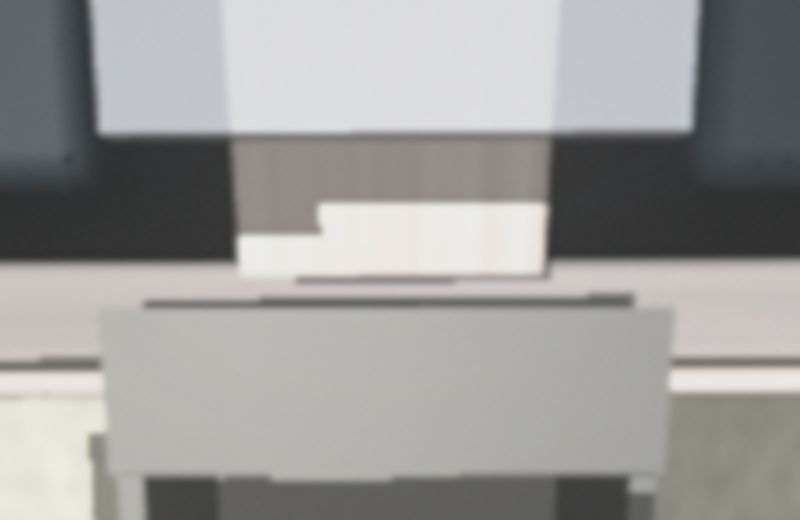

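View pics/w4.png

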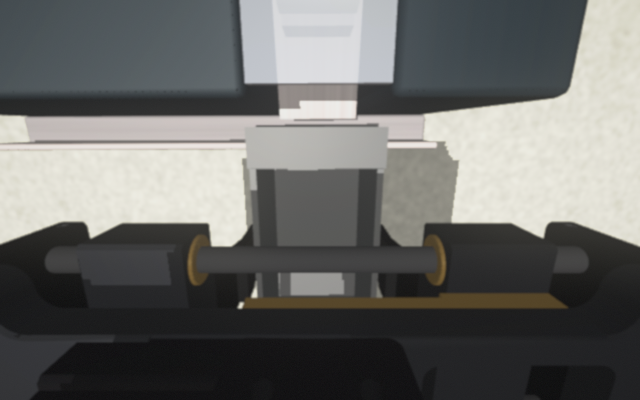

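```bash
python3 - <<'E'
from h import *
m=ctrl.camera_model("wrist")
g=lambda u,v,z:plane(m,(u/4+220,v/4+50),z)
print("rail front",g(40,395,.08),g(740,391,.08),"back",g(40,370,.08),g(740,370,.08))
print("sill",g(240,275,.092),g(548,276,.092)); print("pocket back",g(40,260,.058),g(740,258,.058))
print("lip far",g(102,310,.1218),g(672,309,.1218),"lip near (wall outer 55/ inner)",g(115,473,.1218),g(662,473,.1218))
E
```

```text
rail front [0.52308084 0.03097825 0.08      ] [ 0.52349239 -0.07210711  0.08      ] back [0.52669484 0.03069556 0.08      ] [ 0.52652674 -0.07187321  0.08      ]
sill [ 0.53970377 -0.00054328  0.092     ] [ 0.53950909 -0.04160862  0.092     ]
pocket back [0.54301425 0.03594194 0.058     ] [ 0.54314139 -0.07730687  0.058     ]
lip far [0.53526039 0.01089343 0.1218    ] [ 0.53526495 -0.05105293  0.1218    ] lip near (wall outer 55/ inner) [0.51747505 0.0105757  0.1218    ] [ 0.51737265 -0.05103584  0.1218    ]
```

```bash
python3 -m handwheel '[[0,0,8,0,0,0,1],[0,0,16,0,0,0,1],[0,0,22,0,0,0,1],[0,0,22,0,0,0,1]]' 25;  python3 -m handwheel '[[0,0,6,0,0,0,1],[0,0,11,0,0,0,1],[0,0,14,0,0,0,1],[0,0,14,0,0,0,1]]' 25; python3 - <<'E'
from h import *
import cv2
s=tool();print(s[0],s[2]["ft_force"],s[2]["grip_width"],s[1].as_rotvec())
m,im=grab("wrist","w5")
cv2.imwrite("pics/w5z.png",cv2.resize(im[50:180,220:420,::-1],None,fx=4,fy=4,interpolation=cv2.INTER_CUBIC))
E
```

```text
time: 5.98
position: [0.467, -0.0194, 0.0758]
tool_rot: [-3.141, 0.0, 0.002]
ft_force: [1.4, 0.8, -1.3]
grip_width: 0.708
time: 6.48
position: [0.4674, -0.0195, 0.0623]
tool_rot: [-3.141, 0.0, 0.001]
ft_force: [0.9, -0.4, -2.1]
grip_width: 0.711
[ 0.46742363 -0.01948518  0.0622596 ] [ 0.86847503 -0.37270653 -2.10384026] 0.7107090246083758 [-3.14148572e+00  1.95493496e-04  8.57760791e-04]
```

View pics/w5z.png

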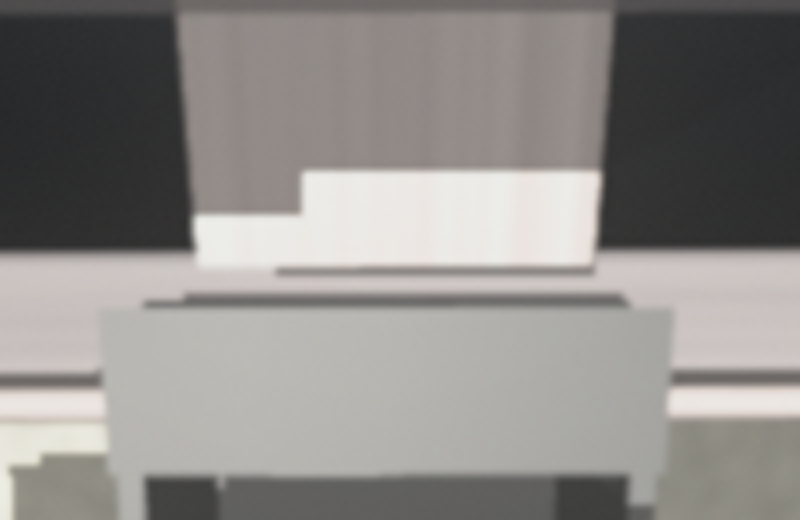

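```bash
python3 -m handwheel '[[0,0,1,0,0,0,1],[0,0,2,0,0,0,1],[0,0,2,0,0,0,1]]' 15; python3 -m handwheel '[[0,0,1,0,0,0,1],[0,0,1,0,0,0,1],[0,0,1,0,0,0,1]]' 15
```

```text
time: 6.9
position: [0.4678, -0.0196, 0.0607]
tool_rot: [3.141, -0.0, 0.0]
ft_force: [-0.3, -0.0, -0.3]
grip_width: 0.711
time: 7.28
position: [0.4681, -0.0195, 0.0598]
tool_rot: [3.141, -0.0, 0.002]
ft_force: [-0.3, 0.1, 1.3]
grip_width: 0.713
```

```bash
python3 -m handwheel '[[0,0,0,0,0,0,-0.5],[0,0,0,0,0,0,-0.6],[0,0,0,0,0,0,-1],[0,0,0,0,0,0,-1],[0,0,0,0,0,0,-1],[0,0,0,0,0,0,-1]]' 10; python3 - <<'E'
from h import *
import cv2
s=tool();print(s[0],s[2]["ft_force"],s[2]["grip_width"])
m,im=grab("wrist","w6")
m,im=grab("scene","s6");m,im=grab("top","t6")
cv2.imwrite("pics/t6z.png",cv2.resize(im[120:240,250:450,::-1],None,fx=4,fy=4,interpolation=cv2.INTER_CUBIC))
E
```

```text
time: 8.02
position: [0.4676, -0.0196, 0.0595]
tool_rot: [3.142, -0.0, -0.0]
ft_force: [-0.1, -0.6, -0.5]
grip_width: 0.997
[ 0.46761672 -0.01955275  0.05952914] [-0.14079657 -0.5734739  -0.50569496] 0.9971362177344725
```

View pics/w6.png

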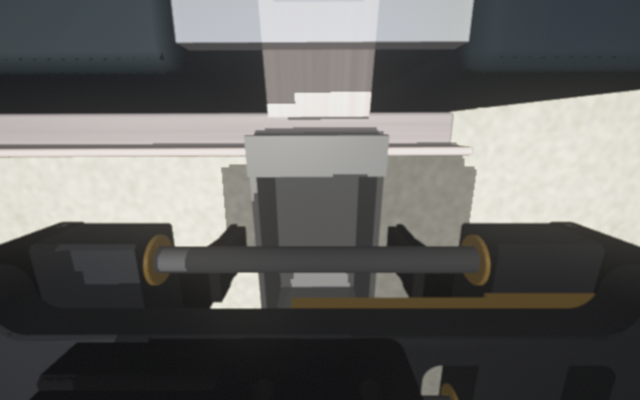

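View pics/s6.png

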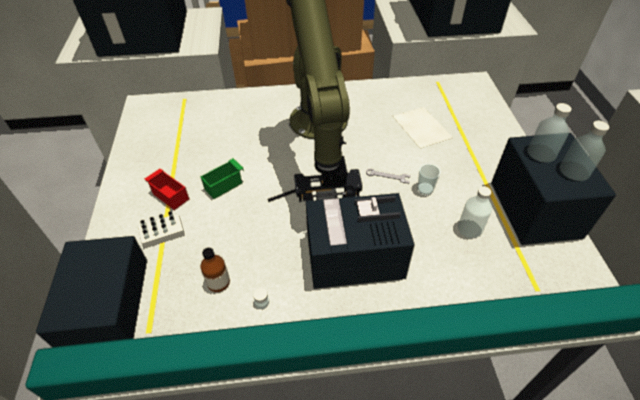

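```bash
python3 -m handwheel '[[0,0,-10,0,0,0,-1],[0,0,-25,0,0,0,-1],[0,0,-50,0,0,0,-1],[0,0,-90,0,0,0,-1],[0,0,-140,0,0,0,-1],[0,0,-200,0,0,0,-1],[0,0,-240,0,0,0,-1],[10,-75,-240,0,0,0,1],[20,-75,-240,0,0,0,1],[20,-75,-240,0,0,0,1]]' 10; python3 - <<'E'
from h import *
import cv2
s=tool();print(s[0],s[2]["ft_force"],s[2]["grip_width"])
m,im=grab("wrist","w7");print(m)
E
```

```text
time: 9.43
position: [0.4878, 0.057, 0.3007]
tool_rot: [-3.142, -0.005, -0.002]
ft_force: [-0.3, -0.7, 0.5]
grip_width: 0.747
[0.48781605 0.05702051 0.30065153] [-0.30499254 -0.71836876  0.46027466] 0.7474066717246668
{'mtx': array([[281.61622984,   0.        , 316.30453675],
       [  0.        , 281.61622984, 199.60280219],
       [  0.        ,   0.        ,   1.        ]]), 'xyz': array([0.55575584, 0.05700391, 0.45030239]), 'orientation': array([-0.19710369,  0.19727333, -1.5598149 ])}
```

View pics/w7.png

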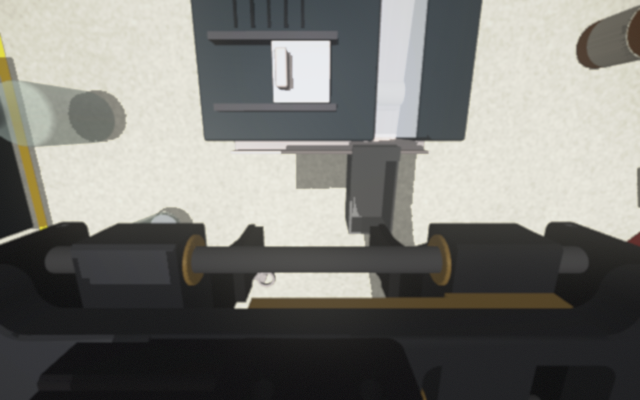

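```bash
python3 - <<'E'
import cv2
t=cv2.imread("pics/w7.png")
cv2.imwrite("pics/w7z.png",cv2.resize(t[20:140,190:350],None,fx=5,fy=5,interpolation=cv2.INTER_CUBIC))
cv2.imwrite("pics/w7y.png",cv2.resize(t[120:240,280:440],None,fx=5,fy=5,interpolation=cv2.INTER_CUBIC))
E
```

```text
(no output)
```

View pics/w7z.png

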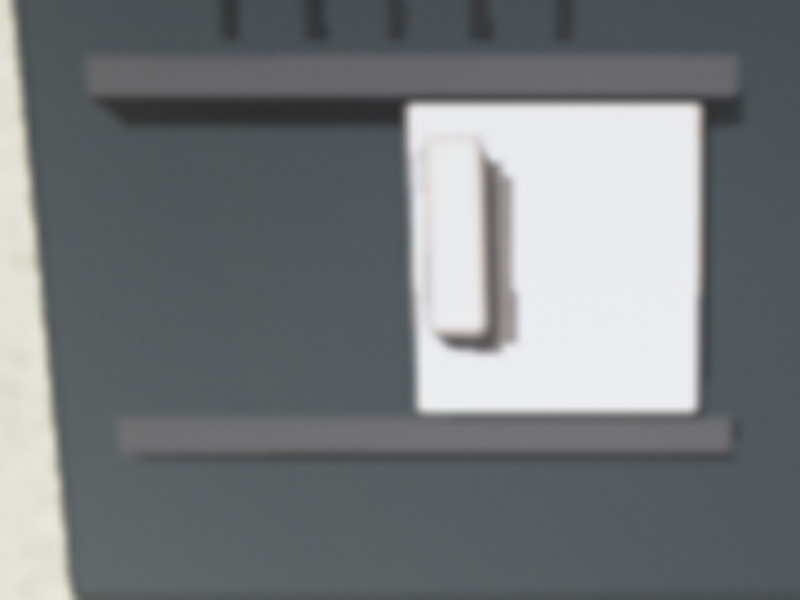

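View pics/w7y.png

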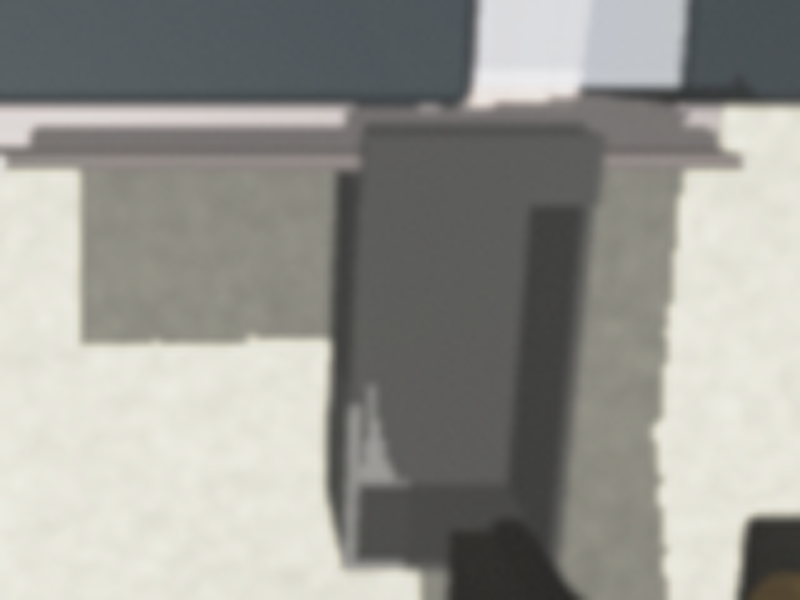

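```bash
python3 - <<'E'
from h import *
m=ctrl.camera_model("wrist")
g=lambda u,v,z:plane(m,(u/5+190,v/5+20),z)
c=lambda q,z:np.mean([g(*p,z) for p in q],0)
r=[(427,137),(482,137),(488,335),(434,335)];p=[(405,102),(702,102),(698,412),(418,412)]
print("rib",c(r,.205),[g(*a,.205)[:2] for a in r]);print("plate",c(p,.183),[g(*a,.183)[:2] for a in p])
print("strips",g(400,437,.183),g(400,77,.183))
k=lambda u,v,z:plane(m,(u/5+280,v/5+120),z)
print("lip far",k(365,127,.084),k(598,127,.084),"rail front",k(200,166,.08))
E
```

```text
rib [0.60175203 0.08319169 0.205     ] [array([0.61635967, 0.08758983]), array([0.61635641, 0.07892268]), array([0.58714427, 0.07873257]), array([0.58714779, 0.08752168])]
plate [0.60212692 0.06862922 0.183     ] [array([0.62724107, 0.09403808]), array([0.62722219, 0.04331336]), array([0.57701191, 0.04342641]), array([0.57703253, 0.09373905])]
strips [0.57275595 0.09715064 0.183     ] [0.63107459 0.09473309 0.183     ]
lip far [0.53283494 0.00847256 0.084     ] [ 0.53280883 -0.05108767  0.084     ] rail front [0.52262204 0.05056729 0.08      ]
```

```bash
python3 -m handwheel '[[40,6,0,0,0,0,1],[90,6,0,0,0,0,1],[114,6,0,0,0,0,1],[114,6,20,0,0,0,1],[114,6,50,0,0,0,1],[114,6,75,0,0,0,1],[114,6,75,0,0,0,1]]' 10; python3 - <<'E'
from h import *
import cv2
s=tool();print(s[0],s[2]["ft_force"],s[2]["grip_width"],s[1].as_rotvec())
m,im=grab("wrist","w8")
m,im=grab("scene","s8")
cv2.imwrite("pics/s8z.png",cv2.resize(im[150:300,280:440,::-1],None,fx=4,fy=4,interpolation=cv2.INTER_CUBIC))
E
```

```text
time: 10.35
position: [0.5987, 0.048, 0.2218]
tool_rot: [3.14, -0.002, -0.009]
ft_force: [0.1, -0.2, 0.6]
grip_width: 0.015
[0.59866728 0.04797645 0.22183435] [ 0.13747927 -0.15077851  0.63744485] 0.01531331656763856 [ 3.13984769e+00 -1.60440555e-03 -9.07144046e-03]
```

View pics/w8.png

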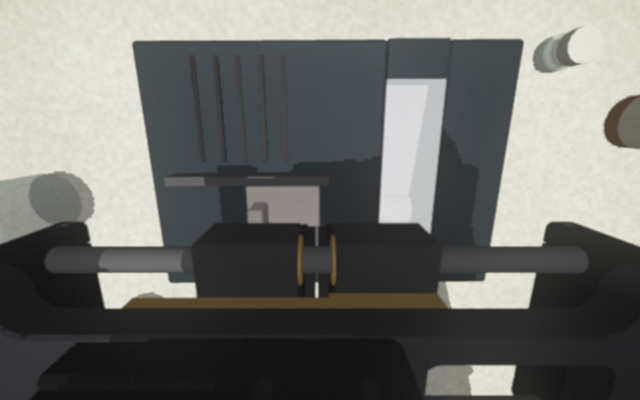

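View pics/s8z.png

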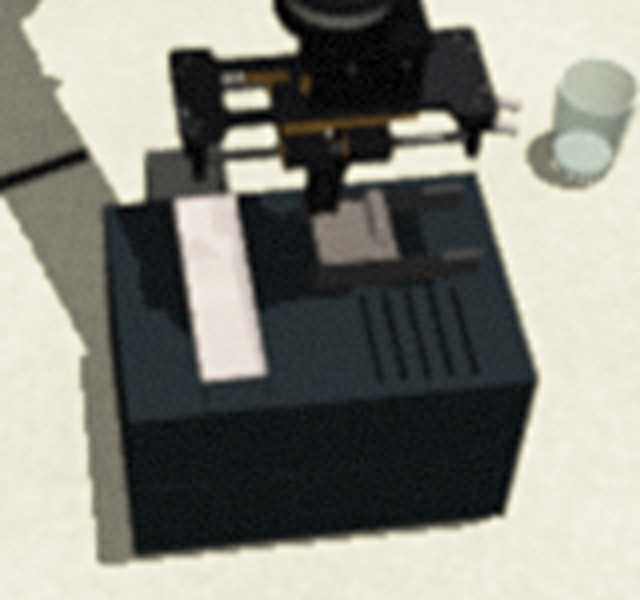

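```bash
python3 -m handwheel '[[2,0,8,0,0,0,1],[2,0,15,0,0,0,1],[2,0,19,0,0,0,1],[2,0,19,0,0,0,1]]' 10; python3 -m handwheel '[[0,-5,0,0,0,0,1],[0,-10,0,0,0,0,1],[0,-15,0,0,0,0,1],[0,-20,0,0,0,0,1],[0,-25,0,0,0,0,1],[0,-30,0,0,0,0,1],[0,-30,0,0,0,0,1]]'; python3 - <<'E'
from h import *
m,im=grab("wrist","w9")
E
```

```text
time: 10.95
position: [0.6034, 0.0495, 0.2051]
tool_rot: [3.142, -0.0, -0.001]
ft_force: [0.3, -0.1, -0.2]
grip_width: 0.011
time: 11.82
position: [0.6036, 0.0801, 0.2055]
tool_rot: [-3.141, -0.001, -0.0]
ft_force: [0.4, -0.5, 0.8]
grip_width: 0.004
```

View pics/w9.png

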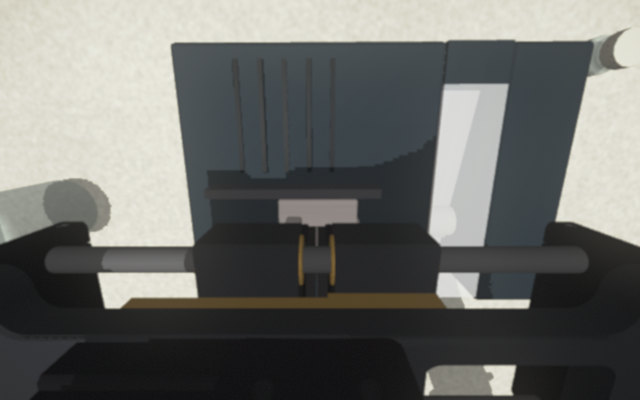

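```bash
python3 - <<'E'
from h import *
m=ctrl.camera_model("wrist")
print(plane(m,(278,205),.183),plane(m,(357,205),.183))
E
python3 -m handwheel '[[0,-5,0,0,0,0,1],[0,-10,0,0,0,0,1],[0,-15,0,0,0,0,1],[0,-20,0,0,0,0,1],[0,-25,0,0,0,0,1],[0,-28,0,0,0,0,1],[0,-28,0,0,0,0,1]]'; python3 - <<'E'
from h import *
m,im=grab("wrist","w10")
E
```

```text
[0.62384954 0.10420978 0.183     ] [0.62381197 0.05411617 0.183     ]
time: 12.75
position: [0.6036, 0.1083, 0.2055]
tool_rot: [-3.141, -0.001, 0.0]
ft_force: [-0.5, -0.2, 0.3]
grip_width: 0.005
```

View pics/w10.png

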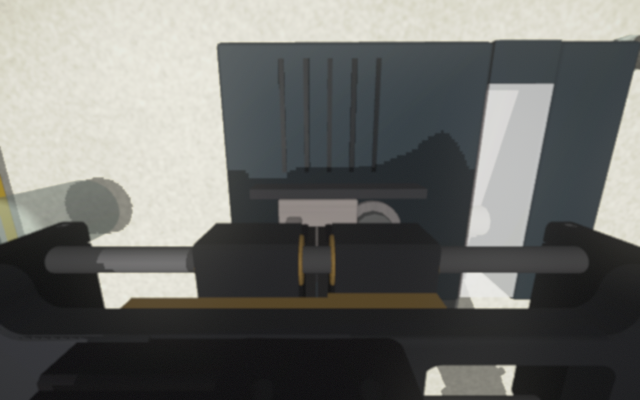

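```bash
python3 -m handwheel '[[0,-4,0,0,0,0,1],[0,-7,0,0,0,0,1],[0,-7,0,0,0,0,1]]'; python3 -m handwheel '[[0,-2,0,0,0,0,1],[0,-3,0,0,0,0,1],[0,-3,0,0,0,0,1]]';
```

```text
time: 13.18
position: [0.6036, 0.115, 0.2055]
tool_rot: [-3.141, -0.001, -0.0]
ft_force: [0.2, -1.2, -0.1]
grip_width: 0.005
time: 13.55
position: [0.6036, 0.1176, 0.2055]
tool_rot: [-3.142, 0.0, 0.0]
ft_force: [0.3, -0.7, 0.4]
grip_width: 0.005
```

```bash
python3 -m handwheel '[[0,-1,0,0,0,0,1],[0,-2,0,0,0,0,1],[0,-2,0,0,0,0,1]]'; python3 - <<'E'
from h import *
print(tool()[2]["ft_force"])
m,im=grab("wrist","w11")
E
```

```text
time: 13.92
position: [0.6036, 0.1196, 0.2055]
tool_rot: [-3.142, 0.0, -0.0]
ft_force: [-1.5, -0.4, 0.2]
grip_width: 0.007
[-1.46335417 -0.36070985  0.21727263]
```

View pics/w11.png

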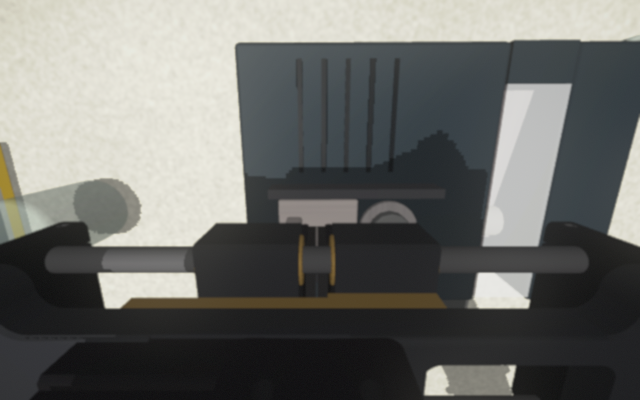

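```bash
python3 -m handwheel '[[0,-1,0,0,0,0,1],[0,-1.5,0,0,0,0,1],[0,-1.5,0,0,0,0,1]]'; python3 - <<'E'
from h import *
print(tool()[2]["ft_force"])
E
python3 -m handwheel '[[0,-1,0,0,0,0,1],[0,-1.5,0,0,0,0,1],[0,-1.5,0,0,0,0,1]]'; python3 - <<'E'
from h import *
print(tool()[2]["ft_force"])
E
```

```text
time: 14.35
position: [0.6036, 0.1211, 0.2055]
tool_rot: [-3.142, 0.0, 0.0]
ft_force: [0.2, -2.2, 1.3]
grip_width: 0.005
[ 0.18657943 -2.17289502  1.30084324]
time: 14.72
position: [0.6036, 0.1226, 0.2055]
tool_rot: [-3.142, 0.0, -0.0]
ft_force: [-0.7, -1.2, 0.0]
grip_width: 0.009
[-0.74560177 -1.18118733  0.04066999]
```

```bash
python3 -m handwheel '[[0,-1,0,0,0,0,1],[0,-1.5,0,0,0,0,1],[0,-1.5,0,0,0,0,1],[0,6,0,0,0,0,1],[0,12,-20,0,0,0,1],[-40,30,-50,0,0,0,1],[-90,40,-60,0,0,0,1],[-90,40,-60,0,0,0,1],[-90,40,-60,0,0,0,1]]'; python3 - <<'E'
from h import *
m,im=grab("wrist","w12");print(m)
cv2.imwrite("pics/w12z.png",cv2.resize(im[0:150,180:380,::-1],None,fx=4,fy=4,interpolation=cv2.INTER_CUBIC))
E
```

```text
time: 15.85
position: [0.5145, 0.0826, 0.2668]
tool_rot: [3.141, -0.0, 0.004]
ft_force: [-0.1, 0.6, -0.7]
grip_width: 0.005
{'mtx': array([[281.61622984,   0.        , 316.30453675],
       [  0.        , 281.61622984, 199.60280219],
       [  0.        ,   0.        ,   1.        ]]), 'xyz': array([0.58221648, 0.0824898 , 0.41653799]), 'orientation': array([-0.19589418,  0.19624545, -1.56337277])}
```

View pics/w12z.png

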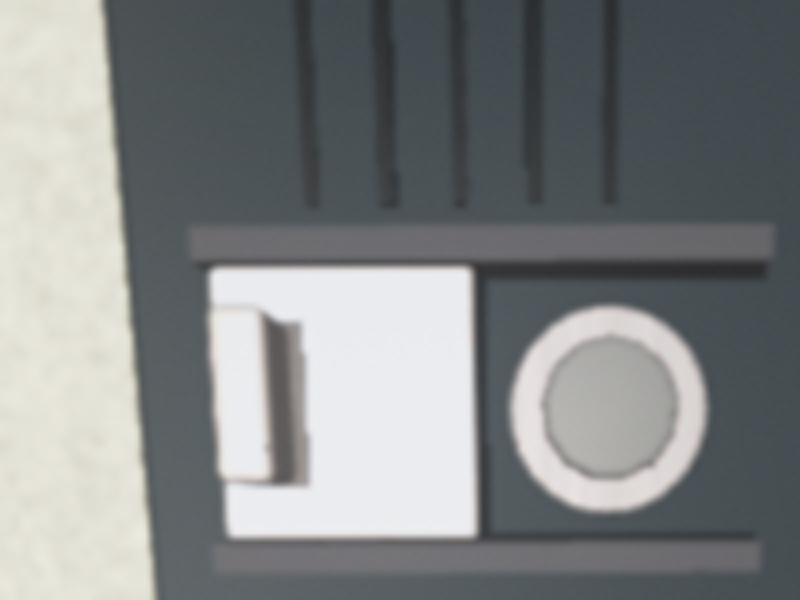

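View pics/w12.png

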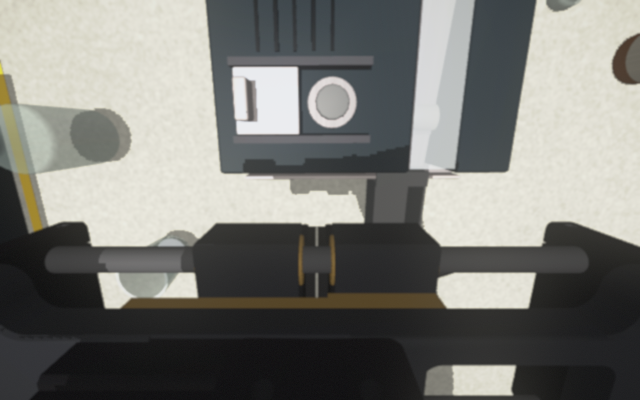

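```bash
python3 - <<'E'
from h import *
m=ctrl.camera_model("wrist");im=cv2.imread("pics/w12.png")
g=lambda u,v,z:plane(m,(u/4+180,v/4),z)
print("btn",g(610,407,.177),"diam y",g(543,407,.177)-g(678,407,.177),"x",g(610,335,.177)-g(610,479,.177),"ring",g(609,409,.17),g(511,409,.17)-g(708,409,.17))
r=[g(*p,.205) for p in[(210,310),(260,305),(272,480),(220,480)]];print("rib",np.mean(r,0),"plate",np.mean([g(*p,.183) for p in[(210,266),(472,266),(478,538),(226,538)]],0))
print(tool()[0],tool()[1].as_matrix())
E
```

```text
btn [0.6024446  0.06963351 0.177     ] diam y [ 3.61062617e-05  2.71326682e-02 -2.77555756e-17] x [2.74416690e-02 3.57487788e-04 2.77555756e-17] ring [0.60263725 0.06945933 0.17      ] [5.41968447e-05 4.07709859e-02 2.77555756e-17]
rib [0.602156   0.13656326 0.205     ] plate [0.60222346 0.12155713 0.183     ]
[0.51459373 0.08275045 0.26620138] [[ 9.99998740e-01 -5.11883117e-05  1.58644247e-03]
 [-5.21489460e-05 -9.99999815e-01  6.05491880e-04]
 [ 1.58641118e-03 -6.05573849e-04 -9.99998558e-01]]
```

```bash
python3 -m handwheel '[[45,8,0,0,0,0,1],[88,13,0,0,0,0,1],[88,13,30,0,0,0,1],[88,13,55,0,0,0,1],[88,13,68,0,0,0,1],[88,13,68,0,0,0,1],[88,13,68,0,0,0,1]]' 20; python3 - <<'E'
from h import *
s=tool();print(s[0],s[1].as_rotvec(),s[2]["ft_force"])
E
```

```text
time: 16.77
position: [0.6024, 0.0698, 0.1985]
tool_rot: [-3.141, -0.0, -0.003]
ft_force: [0.5, -0.4, -0.0]
grip_width: 0.004
[0.60242759 0.0698075  0.19851819] [-3.14118096e+00 -1.16060992e-05 -2.50032786e-03] [ 0.51021441 -0.38813181 -0.02513892]
```

```bash
python3 -m handwheel '[[0,0,3,0,0,0,1],[0,0,6,0,0,0,1],[0,0,8,0,0,0,1],[0,0,10,0,0,0,1],[0,0,10,0,0,0,1]]' 20; python3 -m handwheel '[[0,0,2,0,0,0,1],[0,0,4,0,0,0,1],[0,0,4,0,0,0,1]]'
```

```text
time: 17.4
position: [0.6019, 0.0694, 0.1876]
tool_rot: [3.141, -0.0, 0.001]
ft_force: [0.2, 0.4, 2.3]
grip_width: 0.008
time: 17.77
position: [0.6019, 0.0694, 0.1845]
tool_rot: [3.141, -0.001, 0.001]
ft_force: [-1.0, -1.6, 7.5]
grip_width: 0.006
```

```bash
python3 -m handwheel '[[0,0,1,0,0,0,1],[0,0,2,0,0,0,1],[0,0,2,0,0,0,1]]'; python3 - <<'E'
from h import *
m,im=grab("wrist","w13")
cv2.imwrite("pics/w13z.png",im[:,:,::-1])
E
```

```text
time: 18.15
position: [0.6019, 0.0694, 0.1844]
tool_rot: [3.14, -0.001, 0.002]
ft_force: [-4.2, -1.9, 16.4]
grip_width: -0.0
```

View pics/w13.png

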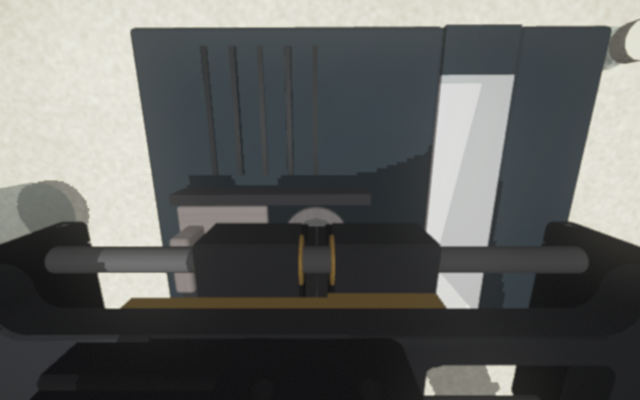

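```bash
python3 -m handwheel '[[0,0,-10,0,0,0,1],[0,0,-40,0,0,0,1],[-30,0,-80,0,0,0,1],[-80,20,-110,0,0,0,1],[-120,40,-130,0,0,0,1],[-120,60,-130,0,0,0,1],[-120,60,-130,0,0,0,1],[-120,60,-130,0,0,0,1],[-120,60,-130,0,0,0,1]]'; python3 - <<'E'
from h import *
m,im=grab("wrist","w14");print(tool()[0])
cv2.imwrite("pics/w14z.png",cv2.resize(im[20:220,230:430,::-1],None,fx=3,fy=3,interpolation=cv2.INTER_CUBIC))
E
```

```text
time: 19.32
position: [0.4817, 0.0108, 0.3109]
tool_rot: [-3.14, -0.003, 0.002]
ft_force: [-0.4, -0.1, -0.0]
grip_width: 0.008
[0.48172962 0.01061467 0.31099415]
```

View pics/w14z.png

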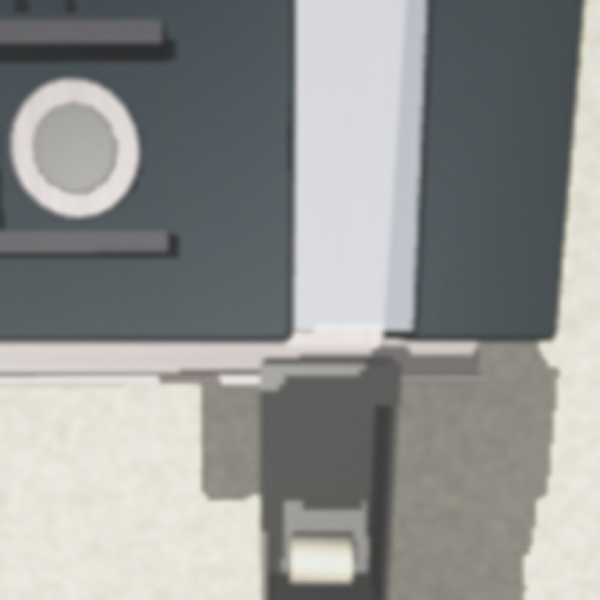

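View pics/w14.png

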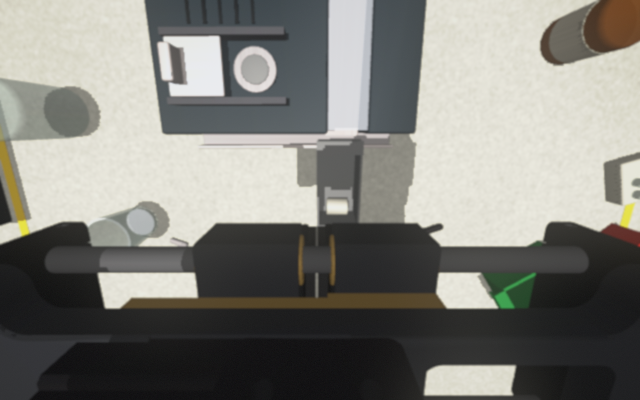

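```bash
python3 - <<'E'
from h import *
m=ctrl.camera_model("wrist")
g=lambda u,v,z:plane(m,(u/3+230,v/3+20),z)
print("lip far",g(264,362,.084),g(398,362,.084),"rail front",g(240,384,.08),"cart",g(322,560,.04))
m,im=grab("scene","s15")
E
```

```text
lip far [0.53216446 0.00868833 0.084     ] [ 0.53220241 -0.04980969  0.084     ] rail front [0.52239281 0.01931001 0.08      ] cart [ 0.42969863 -0.02173159  0.04      ]
```

View pics/s15.png

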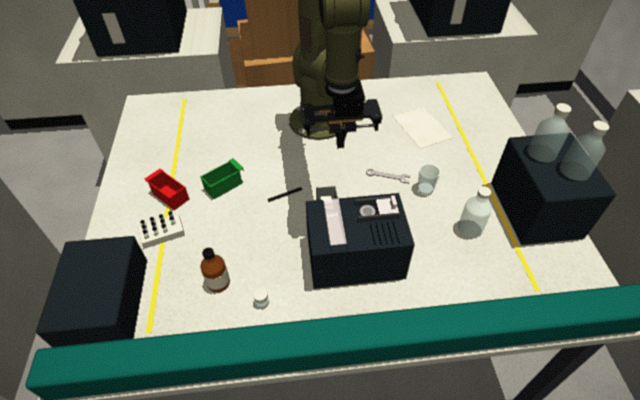

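```bash
python3 - <<'E'
from h import *
print(ctrl.close_job(), ctrl.get_state()["time"])
E
```

```text
the job is handed in; nothing more can be done
the job is handed in; nothing more can be done
```

I hung the grey bin by its lip on the rail below the outlet and let go of it. Then I slid the catch open with the closed fingers, pressed the button, and handed the job in at about 19.4 s; no verdict was reported.

Last checks, all from camera measurements except the button:
- **Bin:** it hangs by its lip. The lip point is about 3 mm from the rail point across and within 1 mm along. I only judged its tilt by eye; it looks like the expected slight forward lean.
- **Catch:** it measured about 52 mm open, which is fully open.
- **Button:** it went down to a hard stop at about 16 N. That is about 6.6 mm of travel, if the top started at its nominal height.
- **Cartridge:** it is visible inside the hanging bin.
- **Bottles, jar and beaker:** all are still standing, and the arm was clear of everything when I handed in.

None of the checks failed. The scene camera put the ejector's front about 4–6 mm further from the robot than the other cameras did, so I placed the bin from the wrist camera.

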